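# Release the latched vial block from the incubator and stand it in the tray

### The job

Take the blue-topped vial block out of the white incubator: feel under the front lip of the block for the hidden spring latch tab, press it in until the block pops up, then lift the block out by its black handle and stand it flat in the middle of the orange tray. Keep the block upright all the way, do not drop it into the tray, and leave the bottle, the jar and the carton where they are.

Things in the scene. Friction and masses are not known exactly. Their poses are not given: they have to be found in the camera images.
- dock: White block incubator, fixed. Origin on the bench under the seat's centre; x points from its open front (robot side) to its back, y left, z up. Base x -78 to 85, y +-100, 28.5 mm high. Seat at z 30. Guide walls round the seat: sides y +-72 to +-84, top z 68; back x 42 to 50, top z 58; front strip x -48 to -42, top z 46. Display housing x 85 to 135, 100 mm high.
- latch_zone (a point): Middle of the zone where the latch's push tab hides (dock x -66, y 0, z 52; axes as dock). The tab is a black upright plate 16 mm wide (y), z 20 to 74 mm in the dock, its front face at this x: 9 mm behind the lip's edge, below the lip. Its place along y is unknown: its centre is up to 54 mm to either side of here; find it by touch. Nothing else is in front of dock x -48 above the base.
- seat (a point): Centre of the seat (dock z 30; axes as dock). Latch action: push the tab along +x. It starts to yield at about 4 N plus friction; up to 16 N for the full 13 mm stroke. After 6 to 11 mm the latch lets go and sprung pads raise the block 16 mm, where it stays standing between the walls. The tab can then be let go: it springs back without catching again. Before that the block cannot be pulled out.
- module: Vial block, 0.4 to 0.6 kg: aluminium body 80 x 140 x 60 mm (x, y, z); blue top plate z 60 to 68 mm overhangs it as a lip (x -75 to 62, y +-82). Two rows of coloured vial caps at x -42 and 38, up to z 83 mm. Origin: centre of the aluminium body's underside. Seated, its axes lie along the dock's, origin at dock z 30 mm (46 mm when popped up).
- handle (a point): Centre of the block's black handle bar: the bar is 14 mm thick (x), 136 mm long (along y), 16 mm tall, 118 mm above the block's underside, on two end posts at y = +-62 mm (12 mm wide); free space of 42 mm under the bar. Axes as the block's.
- lip (a point): Middle of the lower front edge of the block's blue lip (x -75, y 0, z 60 mm in the block's frame). Axes as the block's.
- tray_floor (a point): Centre of the inner floor of the orange tray, 6 mm above the bench; tray fixed to the bench, outside 136 x 206 mm, inside 124 (x) x 194 mm (y), rim 14 mm above the bench. The block's long side goes along the tray's long side (y), either way round.
- reagent_bottle: White bottle, 64 mm diameter, 130 mm high, loose, behind the work; origin under its centre. Leave alone.
- kit_carton: White and blue carton 90 x 120 x 70 mm, loose, on the left; origin under its centre. Leave alone.
- amber_jar: Amber jar, 60 mm diameter, 85 mm high, loose, on the right; origin under its centre. Leave alone.
- tray: The orange tray itself; origin on the bench under its centre, axes as point tray_floor.

How it is judged (in metres and radians):
On the way, in this order (a step that is already met when the one before it is completed fails the run):
1. the latch has let go: the block has popped up at least 10 mm from its seat and still stands in the incubator (z of module in the frame of dock between 0.04 and 0.06 m and x of module in the frame of dock between -0.01 and 0.01 m), for 0.2 s.
2. the block is lifted clear of the incubator's guide walls (z of module in the frame of dock above 0.07 m), for 0.1 s.
At the end, for the whole second after the job is handed in: The block stands flat on the tray's floor (underside within 4 mm of it, tilt under 0.06 rad), its centre within 22 mm (tray x) and 27 mm (tray y) of the tray's centre, its long side within 0.3 rad of the tray's long side, at rest and released (x of module in the frame of tray_floor between -0.022 and 0.022 m and y of module in the frame of tray_floor between -0.027 and 0.027 m and z of module in the frame of tray_floor between -0.004 and 0.004 m and angle between module's own z axis and vertical below 0.06 rad and angle between the y axis of module and the y axis of tray_floor, either way round below 0.3 rad and linear speed of module below 0.02 m/s); the robot touches nothing.
It fails at once if the block is tipped by more than 0.45 rad (angle between module's own z axis and vertical above 0.45 rad).
It fails at once if the block is dropped (let go and falling faster than 0.45 m/s, a fall of about 10 mm) (linear speed of module above 0.45 m/s and contact force between module and the fingers below 0.5 N).
It fails at once if the bottle is moved by more than 30 mm or tipped (distance of reagent_bottle from where it was at the start of the episode above 0.03 m or angle between reagent_bottle's own z axis and vertical above 0.35 rad).
It fails at once if the carton is moved by more than 30 mm or tipped (distance of kit_carton from where it was at the start of the episode above 0.03 m or angle between kit_carton's own z axis and vertical above 0.35 rad).
It fails at once if the jar is moved by more than 30 mm or tipped (distance of amber_jar from where it was at the start of the episode above 0.03 m or angle between amber_jar's own z axis and vertical above 0.35 rad).
It also fails if it takes over 64 s, if anything falls off the work surface, if the arm or the gripper's body presses on something with over 40 N, if the wrist force passes 120 N, or if a joint passes its speed limit or range.

### The arm

A 6-joint arm with a two-finger parallel gripper is mounted at the origin on the work surface. World frame = base frame: x ahead of the robot, y to its left, z up, the work surface at z = 0. Lengths are in mm, angles in degrees, forces in N, time in s.
With the tool pointing down it reaches from about 300 to 850 mm from the base axis. Payload 4.2 kg.
Tool frame: the origin (TCP) lies between the finger pads; the fingertips stand 8 mm ahead of it and the grasp point (between the pads) lies 11 mm behind it; x points along the fingers, y is the direction in which the jaws open and shut, and the axes are right-handed (so a half turn about x gives the same grasp; the last joint's range is limited). The gripper opens to 91 mm and grips with 3 to 60 N. Pads are 32 mm wide; open, the fingers measure 118 mm over their backs; the gripper's body (76 mm by 178 mm) begins 60 mm behind the grasp point.
Start: joints at [-71.047, 18.312, 89.639, -0, 72.044, -1.146], TCP at [197.602, -539.996, 221.976] pointing down, gripper open.
Joint ranges: [-177.97, 177.97], [-48.28, 115.42], [12.27, 149.76], [-77.06, 257.06], [2.81, 150.46], [-146.56, 146.56]. Speed limits (degrees/s): [147.25, 147.25, 180, 180, 180, 180].

### API

Orientations are given as [roll, pitch, yaw] about the fixed x, y, z axes, in that order (R = Rz(yaw) Ry(pitch) Rx(roll)).
In Python, from workcell import env gives the robot as it stands.
- The arm moves only by the tool arm_command, never from a script. Its arguments are lists of equal length, an entry for each row: "slide": the shift along the tool's x, y, z in cm, a list of three; "turn": the turn, a rotation vector about the tool's x, y, z in rad, a list of three; "grip": the closure in counts, from 0 (fully open) to 255 (shut). A call has 1 to 20 rows; each row is the pose to reach, as a shift and turn from the pose commanded when the call began, along the tool's axes at that moment; what a row does not reach only later rows make up. A row lasts 1/12 s, in which the tool goes at most 41.7 mm and 7.16 degrees, less where a joint would pass 70% of its speed; a pose out of reach is approached as far as the arm can. A call with a gripper value outside its range is refused whole. The fingers move at their own pace and stop on an object; "newtons" is the grip in N (left out, the last holds). Time passes only in rows, so rows that repeat a pose let the fingers close. It gives the time, the measured TCP pose, the force and the opening at its end, in the units of the state.
- env.state(): the state, without advancing time (a new reading comes with each control period).
- env.grab_frame(name): name is "scene" or "top" or "wrist"; returns (picture, depth): 420x560x3 uint8, red, green, blue; 420x560 float32, mm along the optical axis (not along the pixel's ray), 0 where there is no reading.
- env.calibration(name): a dict with "K" (3x3 intrinsics, pixels), "k1" (the pictures are not rectified: a ray, as slopes to the right and down, at radius r is drawn at 1 + k1 r^2 times it, then the intrinsics apply), "camera_from_world" (4x4, takes a point from world to camera coordinates); the wrist camera has in their place "T_tool_cam" (4x4, takes a point from camera to tool coordinates, whose origin is the TCP and whose axes are the tool frame's). Camera axes: x right, y up, looking along -z (the intrinsics and any distortion apply to the point x, -y, -z); pixel columns grow to the right and rows downward; lengths in mm; the calibration is good to about 2 mm. A picture is of the moment at which its call begins: read the wrist's pose just before it. calibration takes no time and is no camera call.
- env.job_done(): hands the job in, once; it reports no verdict.
Trained networks look in the newest picture that a camera, given by its name, has taken for a name from the list of things; names that differ only in an ending like _2 or _b are one class to them, and where a whole thing is asked for, a point or a joint stands for the part that bears it (a point fixed in the world has none). Each returns a list of dicts, best first, with "p" (0 to 1); they miss things now and then, are a little off and sometimes report something else, mostly with a low value. They report only what shows in the picture. A call takes as long as a camera call.
- env.search_frame(camera, label): "point" ([x, y, z] in mm, in world coordinates, good to about 4 mm: the middle of the surface that is visible of it).
The state is a dict: "time_s": time; "qpos": joint angles; "qvel": joint speeds; "effort": joint torques, N m; "ee_pos": TCP position; "ee_rot": TCP orientation; "force": force on the tool from outside, world axes, zero at the start; "torque": the same for the moment, N m; "gripper_width": finger opening in mm.
Only numpy, scipy, OpenCV 4.12 (cv2) and the standard library are available. Lean on these libraries where they do the work, as an engineer would, in place of code of your own. Each camera call takes 0.05 s, during which the arm holds its last target.

## Working session

There is one attempt and no reset: what is moved stays moved. The work goes in short steps, Python scripts to look and compute and a tool call to move; the robot and the scene stay as the last step left them, time stands still between calls to the robot, and variables do not carry over. Pictures are saved under pics/ and viewed, and the job is handed in when it is done.

Besides the shell and the picture viewer there is one more tool, called after "Call:" as a command line: name --argument value ..., lists and objects as JSON in quotes. arm_command: Moves the arm, as the interface text tells. Its arguments: {"type":"object","properties":{"slide":{"type":"array","items":{"type":"array","items":{"type":"number"}}},"turn":{"type":"array","items":{"type":"array","items":{"type":"number"}}},"grip":{"type":"array","items":{"type":"number"}},"newtons":{"type":"number"}},"required":["slide","turn","grip"]}

```bash
mkdir -p pics; ls; python3 - <<'E'
from workcell import env
import cv2
print(env.state())
for n in ["scene","top"]:
    p,d=env.grab_frame(n); cv2.imwrite(f"pics/{n}1.png",p[:,:,::-1])
    c=env.calibration(n); print(n,c)
    for l in ["module","handle","tray","dock","lip","reagent_bottle","amber_jar","kit_carton"]:
        r=env.search_frame(n,l); print(l,[(x['p'],x['point']) for x in r[:2]])
print(env.calibration("wrist"), env.state()['time_s'])
E
```

```text
pics
{'time_s': 0.0, 'qpos': array([-7.10481689e+01,  1.83512627e+01,  8.97075808e+01,  3.36351148e-04,
        7.20445720e+01, -1.14538018e+00]), 'qvel': array([-0.04495901, -0.09470116,  0.02211769, -0.06835918,  0.04068468,
       -0.12325185]), 'effort': array([ 4.09774138e-04, -4.12457979e+01, -2.31972045e+01,  7.28204520e-02,
        4.58142778e-02, -1.49528241e-04]), 'ee_pos': array([ 197.42092668, -539.50673183,  221.11611573]), 'ee_rot': array([-91.32255002,  89.89658398, 108.77455725]), 'force': array([-0.11706733,  0.8444484 , -0.00591107]), 'torque': array([-0.00591334, -0.04525053, -0.05033275]), 'gripper_width': 91.08910944645909}
scene {'K': array([[411.13282244,   0.        , 271.36529509],
       [  0.        , 411.13282244, 202.58275612],
       [  0.        ,   0.        ,   1.        ]]), 'k1': -0.04681644272197809, 'camera_from_world': array([[-8.67149242e-01,  4.97863505e-01,  1.35691749e-02,
         5.38290797e+02],
       [-3.80679991e-01, -6.80121392e-01,  6.26512280e-01,
         1.66000840e+02],
       [ 3.21146286e-01,  5.38114135e-01,  7.79293424e-01,
  
[... 1226 characters left out ...]
_bottle [(0.72, [722.6, -1.7, 90.2])]
amber_jar [(0.66, [580.0, -432.7, 83.5]), (0.16, [575.7, 206.5, 96.2])]
kit_carton [(0.66, [533.8, 455.3, 71.9])]
{'K': array([[364.88278833,   0.        , 280.56352594],
       [  0.        , 364.88278833, 211.48300678],
       [  0.        ,   0.        ,   1.        ]]), 'k1': -0.06774721954063495, 'T_tool_cam': array([[ 8.71704548e-04,  2.86472705e-01, -9.58088007e-01,
        -1.62135738e+02],
       [ 9.99999465e-01,  2.84438115e-04,  9.94885471e-04,
         6.01071760e-01],
       [ 5.57524279e-04, -9.58088361e-01, -2.86472304e-01,
        -8.14348667e+01],
       [ 0.00000000e+00,  0.00000000e+00,  0.00000000e+00,
         1.00000000e+00]])} 0.9
```

View pics/scene1.png

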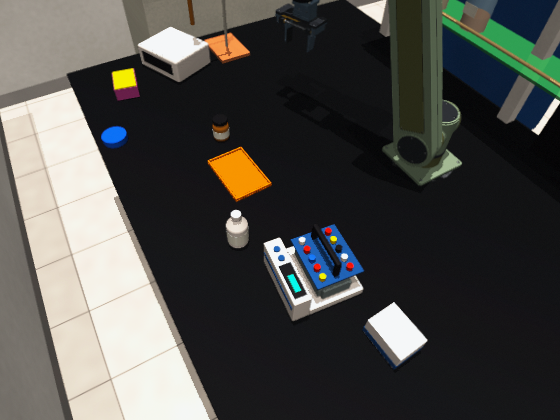

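View pics/top1.png

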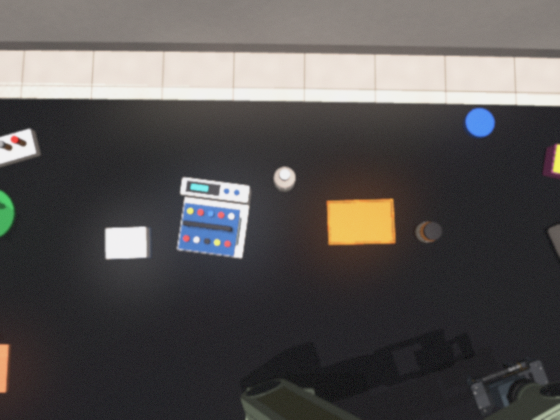

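The overview shows the incubator around (212,225) in the top picture, with its front facing down in the image towards the robot. The tray is at (361,222), the bottle at (285,178), the carton at (127,243) and the jar at (429,232). Next I'll measure poses from colour and depth.

```bash
cat > h.py <<'E'
import numpy as np, cv2
from scipy.spatial.transform import Rotation as R
from workcell import env
def cloud(name,d,T=None):
    c=env.calibration(name);K=c['K']
    v,u=np.mgrid[0:420,0:560]
    xd=(u-K[0,2])/K[0,0]; yd=(v-K[1,2])/K[1,1]
    x,y=xd.copy(),yd.copy()
    for _ in range(8):
        s=1+c['k1']*(x*x+y*y); x=xd/s;y=yd/s
    P=np.stack([x*d,-y*d,-d,np.ones_like(d)],-1)
    if T is None: T=np.linalg.inv(c['camera_from_world']) if 'camera_from_world' in c else None
    W=P@T.T
    W[d<=0]=np.nan
    return W[...,:3]
def wristT(s):
    T=np.eye(4);T[:3,:3]=R.from_euler('xyz',s['ee_rot'],degrees=True).as_matrix();T[:3,3]=s['ee_pos']
    return T@env.calibration('wrist')['T_tool_cam']
def proj(name,p,T=None):
    c=env.calibration(name);M=c['camera_from_world'] if T is None else np.linalg.inv(T)
    q=M@np.r_[p,1];x=q[0]/-q[2];y=-q[1]/-q[2];s=1+c['k1']*(x*x+y*y)
    return c['K'][0,0]*x*s+c['K'][0,2],c['K'][1,1]*y*s+c['K'][1,2]
E
python3 - <<'E'
from h import *
for n in ["top","scene"]:
    p,d=env.grab_frame(n); W=cloud(n,d); hsv=cv2.cvtColor(p,cv2.COLOR_RGB2HSV)
    H,S,V=[hsv[...,i].astype(int) for i in range(3)]
    box=lambda x0,x1,y0,y1:(W[...,0]>x0)&(W[...,0]<x1)&(W[...,1]>y0)&(W[...,1]<y1)
    for nm,m in [("tray",(H<25)&(S>150)&(V>80)&box(480,740,-390,-100)),("lip",box(430,720,80,340)&(W[...,2]>85)&(W[...,2]<108)&(H>95)&(H<130)&(S>120)),
      ("dispH",box(560,800,80,340)&(W[...,2]>90)&(W[...,2]<112)&(S<70)&(V>120))]:
        q=W[m]; 
        if len(q)<10: print(nm,len(q));continue
        r=cv2.minAreaRect(q[:,:2].astype(np.float32)); print(n,nm,len(q),r,np.median(q[:,2]),np.nanpercentile(q[:,2],[5,95]))
        print(cv2.boxPoints(r).round(0).tolist())
    m=box(500,680,120,300)&(W[...,2]>125)
    q=W[m]; print("handle",len(q),q.mean(0) if len(q) else None, np.percentile(q[:,2],[10,50,90]))
    if len(q)>5:
        print(cv2.fitLine(q[:,:2].astype(np.float32),cv2.DIST_L2,0,.01,.01).ravel())
    im=cv2.resize(p[150:300,130:300] if n=="top" else p[200:330,240:390],None,fx=4,fy=4,interpolation=cv2.INTER_CUBIC);cv2.imwrite(f"pics/{n}z.png",im[:,:,::-1])
E
```

```text
top tray 3112 ((610.9391479492188, -245.63043212890625), (144.73440551757812, 215.48426818847656), 2.4848029613494873) 6.37518778751928 [-0.29007403 14.34485029]
[[534.0, -141.0], [543.0, -356.0], [688.0, -350.0], [679.0, -135.0]]
top lip 1522 ((602.9218139648438, 211.15672302246094), (157.49398803710938, 184.2097625732422), 83.67440795898438) 98.7563186103821 [ 94.11630035 103.55991819]
[[503.0, 143.0], [686.0, 123.0], [703.0, 279.0], [520.0, 300.0]]
top dispH 950 ((647.4735717773438, 206.59719848632812), (200.89256286621094, 142.24876403808594), 83.55622863769531) 99.95852266602424 [ 94.67849819 105.22573628]
[[566.0, 115.0], [707.0, 99.0], [729.0, 298.0], [588.0, 314.0]]
handle 257 [582.56235434 212.21758204 155.62356141] [152.24958746 156.26622833 159.9917733 ]
[1.1515461e-01 9.9334759e-01 5.8256238e+02 2.1221758e+02]
scene tray 1922 ((608.4593505859375, -250.68243408203125), (145.03712463378906, 227.12896728515625), 2.0071918964385986) 7.129693223905747 [ 2.72321808 15.05128503]
[[532.0, -140.0], [540.0, -367.0], [685.0, -362.0], [677.0, -135.0]]
scene lip 1900 ((604.7846069335938, 212.63046264648438), (166.3270263671875, 194.90823364257812), 83.55284881591797) 99.0360641254062 [ 95.95671068 102.38858695]
[[499.0, 141.0], [692.0, 119.0], [711.0, 284.0], [517.0, 306.0]]
scene dispH 856 ((662.7977905273438, 205.6902313232422), (201.4138946533203, 111.98445892333984), 83.36265563964844) 99.9915411512273 [ 94.42528046 103.27185178]
[[596.0, 112.0], [707.0, 99.0], [730.0, 299.0], [619.0, 312.0]]
handle 368 [586.32019429 220.96035419 152.27518507] [140.90781618 155.52117932 158.33427706]
[1.1060683e-01 9.9386424e-01 5.8632019e+02 2.2096036e+02]
```

View pics/topz.png

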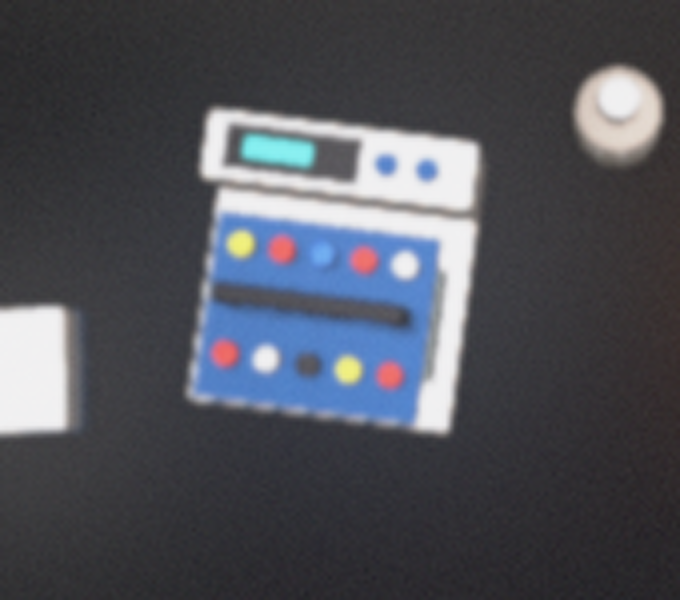

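View pics/scenez.png

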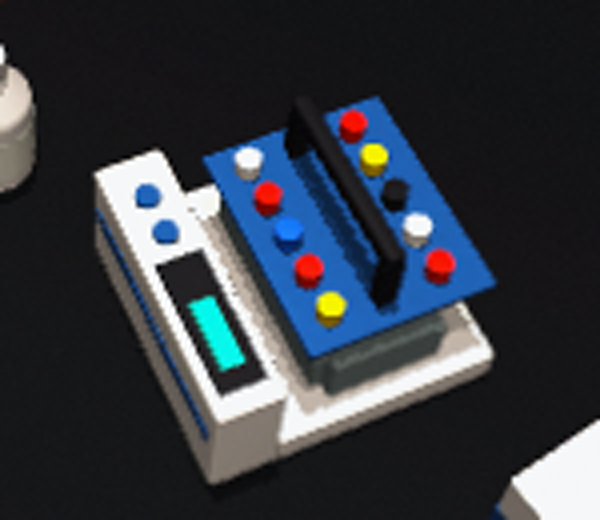

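Both zooms show the block seated at roughly dock (590,212) with yaw about -6.4°. The tab is hidden. I'll fit the poses to the silhouettes in both cameras to get them more exactly.

```bash
cat > fit.py <<'E'
from h import *
from scipy.optimize import minimize
def polymask(name,pts,T=None,sc=4):
    px=np.array([proj(name,p,T) for p in pts]); 
    m=np.zeros((420*sc,560*sc),np.uint8)
    h=cv2.convexHull(((px+.5)*sc-.5).astype(np.float32)).round().astype(np.int32)
    cv2.fillConvexPoly(m,h,1); return m
def place(pts,x,y,th):
    c,s=np.cos(th),np.sin(th); P=np.array(pts,float); Q=P.copy()
    Q[:,0]=x+c*P[:,0]-s*P[:,1];Q[:,1]=y+s*P[:,0]+c*P[:,1];return Q
def fitmask(views,pts,x0):
    # views: list of (name,mask(420x560 bool),T)
    big=[cv2.resize(m.astype(np.float32),None,fx=4,fy=4,interpolation=cv2.INTER_LINEAR)>.5 for _,m,_ in views]
    def cost(v):
        Q=place(pts,*v[:2],np.radians(v[2])); r=0
        for (n,_,T),B in zip(views,big):
            M=polymask(n,Q,T)>0; r+=1-(M&B).sum()/(M|B).sum()
        return r
    s=np.array([[0,0,0],[8,0,0],[0,8,0],[0,0,4.]])+x0
    r=minimize(cost,x0,method='Nelder-Mead',options=dict(initial_simplex=s,xatol=.1,fatol=1e-4))
    return r.x,r.fun
E
python3 - <<'E'
from fit import *
def big(m):
    k,l,s,_=cv2.connectedComponentsWithStats(m.astype(np.uint8)); return l==1+np.argmax(s[1:,4])
V={'tray':[],'lip':[]}
for n in ["top","scene"]:
    p,d=env.grab_frame(n); hsv=cv2.cvtColor(p,cv2.COLOR_RGB2HSV); W=cloud(n,d)
    H,S,VV=[hsv[...,i].astype(int) for i in range(3)]
    near=(np.abs(W[...,0]-610)<130)
    tr=big((H<25)&(S>140)&(VV>70)&near&(np.abs(W[...,1]+240)<160))
    li=(H>95)&(H<130)&(S>130)&(VV>60)&near&(np.abs(W[...,1]-210)<110)&(W[...,2]>80)
    li=big(cv2.morphologyEx(li.astype(np.uint8),cv2.MORPH_OPEN,np.ones((2,2))))
    c,_=cv2.findContours(li.astype(np.uint8),cv2.RETR_EXTERNAL,cv2.CHAIN_APPROX_NONE)
    m=np.zeros(li.shape,np.uint8); 
    if n=="top": cv2.fillConvexPoly(m,cv2.convexHull(max(c,key=len)),1); V['lip'].append((n,m>0,None))
    V['tray'].append((n,tr,None))
tp=[[a,b,z] for a in(-68,68) for b in(-103,103) for z in(0,14)]
lp=[[a,b,z] for a in(-75,62) for b in(-82,82) for z in(90,98)]
for n in V['tray']: print('tray',n[0],fitmask([n],tp,[611,-240,2]))
print('tray both',fitmask(V['tray'],tp,[611,-240,2]))
print('lip',fitmask(V['lip'],lp,[590,210,-6.4]))
E
```

```text
tray top (array([ 611.2491747 , -242.47321841,    2.806461  ]), np.float64(0.07151841515663693))
tray scene (array([ 610.83299581, -244.47005688,    2.54116311]), np.float64(0.02271361235013125))
tray both (array([ 610.27319761, -244.17790583,    2.31318233]), np.float64(0.09281460176305445))
lip (array([579.3130144 , 212.16246571,  -5.58059842]), np.float64(0.14099296087556423))
```

```bash
python3 - <<'E'
from h import *
from scipy.optimize import least_squares
from fit import place
lp=np.array([[62,82,98],[62,-82,98],[-75,-82,98],[-75,82,98]],float)
hp=np.array([[0,68,156],[0,-68,156]],float)
top=np.array([(220,213),(440,240),(413,425),(190,400)])/4+[130-.4,150-.4]
toph=np.array([(214,290),(410,316)])/4+[130-.4,150-.4]
sc=np.array([(203,157),(378,97),(497,285),(315,357)])/4+[240-.4,200-.4]
# scene corners: back-right?, order: image left-top=(62,-82), top=(-75,-82), right=(-75,82), bottom=(62,82)
scm=lp[[1,2,3,0]]
def run(sets):
    def f(v):
        r=[]
        for n,m,px in sets:
            Q=place(m,v[0],v[1],np.radians(v[2])); r+=[np.array(proj(n,q))-p for q,p in zip(Q,px)]
        return np.concatenate(r)
    s=least_squares(f,[590,210,-6]); print(s.x.round(1), np.abs(s.fun).max().round(2), s.fun.round(1))
run([("top",lp,top)]); run([("top",hp,toph)]); run([("top",lp,top),("top",hp,toph)]); run([("scene",scm,sc)])
run([("top",lp,top),("top",hp,toph),("scene",scm,sc)])
E
```

```text
[580.7 214.8  -6.5] 0.55 [-0.5 -0.2 -0.1  0.1  0.4  0.5  0.2 -0.4]
[582.  209.7  -6.8] 0.39 [ 0.4  0.1 -0.4 -0.1]
[581.2 213.   -6.6] 1.56 [ 0.1 -0.4  0.6 -0.   1.   0.4  0.8 -0.6 -0.8  0.4 -1.6  0.1]
[582.7 214.6  -6.6] 0.67 [-0.   0.2  0.2 -0.4  0.6 -0.3 -0.7  0.4]
[581.7 213.6  -6.6] 1.76 [-0.1 -0.6  0.4 -0.2  0.8  0.2  0.5 -0.8 -1.   0.2 -1.8 -0.   0.1 -0.2
  0.2 -0.8  0.7 -0.8 -0.5 -0.1]
```

```bash
cat >> h.py <<'E'
DK=np.array([581.5,213.5,0]);DYAW=-6.6
def dock2w(p):
    c,s=np.cos(np.radians(DYAW)),np.sin(np.radians(DYAW)); p=np.asarray(p,float)
    return DK+[c*p[0]-s*p[1],s*p[0]+c*p[1],p[2]]
def toolR(yaw,p,zsign=-1):
    """tool x heading yaw, pitched p deg below horizontal; zsign -1: tool z downish"""
    y,p=np.radians(yaw),np.radians(p)
    x=np.array([np.cos(p)*np.cos(y),np.cos(p)*np.sin(y),-np.sin(p)])
    z=np.array([np.sin(p)*np.cos(y),np.sin(p)*np.sin(y),np.cos(p)])*zsign
    return np.stack([x,np.cross(z,x),z],1)
def cur():
    s=env.state();return np.array(s['ee_pos']),R.from_euler('xyz',s['ee_rot'],degrees=True).as_matrix(),s
def go(P,M):
    p,r,s=cur(); sl=r.T@(np.array(P)-p)/10; tv=R.from_matrix(r.T@M).as_rotvec()
    print("slide cm",sl.round(2),"turn",tv.round(3),"rows>=",np.linalg.norm(sl)/4.17,np.degrees(np.linalg.norm(tv))/7.16)
    return sl,tv
E
python3 - <<'E'
from h import *
p,r,s=cur(); print(p,r.round(2))
for zs in(-1,1):
    go(dock2w([-200,0,120]),toolR(DYAW,25,zs))
E
```

```text
[ 197.60274498 -539.99114674  221.99124411] [[ 0.    0.34 -0.94]
 [-0.   -0.94 -0.34]
 [-1.    0.   -0.  ]]
slide cm [ 10.19 -66.56 -44.08] turn [0.415 1.113 0.264] rows>= 19.298651754346224 9.73559686455405
slide cm [ 10.19 -66.56 -44.08] turn [-2.3   -0.348  1.465] rows>= 19.298651754346224 22.00283341854027
```

```bash
python3 - <<'E'
from h import *
go([460,-60,260],toolR(0,60))
go(dock2w([-200,0,130]),toolR(DYAW,25))
E
```

```text
slide cm [ -3.8  -36.06 -41.14] turn [0.343 0.518 0.092] rows>= 13.149896788910741 5.02501026845518
slide cm [  9.19 -66.56 -44.08] turn [0.415 1.113 0.264] rows>= 19.26972770962167 9.73559686455405
```

Call:
arm_command --slide '[[-3.8,-36,-41],[-3.8,-36,-41],[-3.8,-36,-41],[-3.8,-36,-41],[-3.8,-36,-41],[-3.8,-36,-41],[-3.8,-36,-41],[-3.8,-36,-41],[-3.8,-36,-41],[-3.8,-36,-41],[-3.8,-36,-41],[-3.8,-36,-41],[-3.8,-36,-41],[4,-66.5,-44],[4,-66.5,-44],[4,-66.5,-44],[4,-66.5,-44],[4,-66.5,-44],[4,-66.5,-44],[4,-66.5,-44]]' --turn '[[0.343,0.518,0.092],[0.343,0.518,0.092],[0.343,0.518,0.092],[0.343,0.518,0.092],[0.343,0.518,0.092],[0.343,0.518,0.092],[0.343,0.518,0.092],[0.343,0.518,0.092],[0.343,0.518,0.092],[0.343,0.518,0.092],[0.343,0.518,0.092],[0.343,0.518,0.092],[0.343,0.518,0.092],[0.415,1.113,0.264],[0.415,1.113,0.264],[0.415,1.113,0.264],[0.415,1.113,0.264],[0.415,1.113,0.264],[0.415,1.113,0.264],[0.415,1.113,0.264]]' --grip '[255,255,255,255,255,255,255,255,255,255,255,255,255,255,255,255,255,255,255,255]'

```text
time_s: 2.77
ee_pos: [424.1, -0.9, 243.5]
ee_rot: [177.0, 42.7, -7.6]
force: [0.0, -1.0, 0.2]
gripper_width: 0.3
```

```bash
python3 - <<'E'
from h import *
p,r,s=cur();print(s); go(dock2w([-200,0,130]),toolR(DYAW,25))
im,d=env.grab_frame('wrist');cv2.imwrite('pics/w1.png',im[:,:,::-1])
E
```

```text
{'time_s': 2.7667, 'qpos': array([  5.97252779, -14.58101207, 137.39853862, -43.20635521,
        14.5837084 , 138.55522676]), 'qvel': array([  19.01244789,  -20.74811664,   24.03312413, -110.36700118,
        -28.51499173,  124.73603069]), 'effort': array([ -1.38740547,  -6.58777624, -23.72183383,   1.05908688,
        -1.57071054,  -1.78661618]), 'ee_pos': array([424.09999974,  -0.86051397, 243.4637059 ]), 'ee_rot': array([176.97576076,  42.74550917,  -7.60360773]), 'force': array([ 0.02581169, -0.95131064,  0.24757546]), 'torque': array([ 0.09724064,  0.42640949, -0.06296552]), 'gripper_width': 0.335850393423863}
slide cm [  2.39 -23.65  12.01] turn [ 0.043  0.31  -0.006] rows>= 6.38590912179957 2.5045527124488207
```

View pics/w1.png

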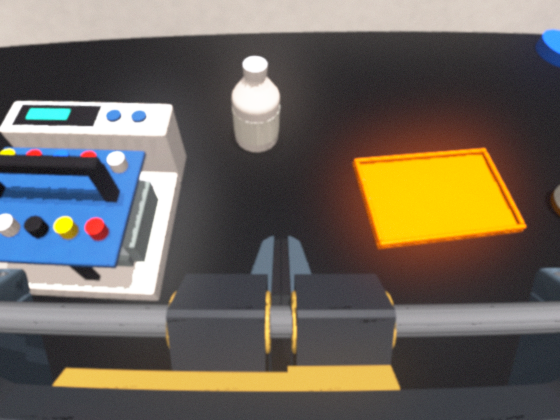

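The wrist picture shows the block's front lip at bottom left, about (0-135,262), with a dark patch under it near (85,272). It also shows the bottle at (256,105) and the tray at (437,197). Joint 6 is close to its limit in this pose, so I'll check the kinematics before choosing a wrist roll.

```bash
cat > kin.py <<'E'
from h import *
def Rk(q,s=(1,1,1)):
    q=np.radians(q); 
    ry=lambda a:R.from_euler('y',a).as_matrix(); rx=lambda a:R.from_euler('x',a).as_matrix(); rz=lambda a:R.from_euler('z',a).as_matrix()
    # forearm x-axis: at angle q2+q3 from vertical-up -> pitch = q2+q3-90 below horizontal
    return rz(q[0])@ry(q[1]+q[2]-np.pi/2)@rx(s[0]*q[3])@ry(s[1]*q[4])@rx(s[2]*q[5])
E
python3 - <<'E'
from kin import *
import itertools
p,r,s=cur()
for sg in itertools.product((1,-1),repeat=3):
    for off in (0,90,180,-90):
        M=Rk(s['qpos'],sg)@R.from_euler('x',off,degrees=True).as_matrix()
        e=np.degrees(R.from_matrix(M.T@r).magnitude())
        if e<5: print(sg,off,e)
E
```

```text
(1, 1, 1) 90 3.837476467452815e-14
```

Call:
arm_command --slide '[[0,-10,0],[0,-20,0],[0,-23,5],[0,-23.6,9],[0,-23.6,9],[0,-23.6,9],[0,-23.6,9],[0,-23.6,9],[0,-23.6,9],[0,-23.6,9],[0,-23.6,9],[0,-23.6,9],[0,-23.6,9],[0,-23.6,9]]' --turn '[[-1.7,0,0],[-1.7,0,0],[-1.7,0,0],[-1.7,0,0],[-1.7,0,0],[-1.7,0,0],[-1.7,0,0],[-1.7,0,0],[-1.7,0,0],[-1.7,0,0],[-1.7,0,0],[-1.7,0,0],[-1.7,0,0],[-1.7,0,0]]' --grip '[255,255,255,255,255,255,255,255,255,255,255,255,255,255]'

```text
time_s: 3.98
ee_pos: [385.6, 236.0, 167.7]
ee_rot: [79.0, 42.9, -7.9]
force: [0.2, -0.1, -0.3]
gripper_width: 0.6
```

```bash
cat >> kin.py <<'E'
from scipy.optimize import least_squares
def pos(q,k):
    a1,h,L1,fx,fz,L3=k
    qq=np.radians(q); ry=lambda a:R.from_euler('y',a).as_matrix()
    v=np.array([a1,0,h])+ry(qq[1])@[0,0,L1]+ry(qq[1]+qq[2]-np.pi/2)@[fx,0,fz]
    return R.from_euler('z',qq[0]).as_matrix()@v+Rk(q)@[L3,0,0]
E
python3 - <<'E'
from kin import *
p,r,s=cur();q=s['qpos'];print(q.round(1),p.round(1),s['ee_rot'],s['time_s'])
D=[([-71.047,18.312,89.639,0,72.044,-1.146],[197.602,-539.996,221.976]),([5.97252779,-14.58101207,137.39853862,-43.20635521,14.5837084,138.55522676],[424.09999974,-0.86051397,243.4637059]),(q.tolist(),p.tolist())]
import json;json.dump(D,open('kd.json','w'))
f=lambda k:np.concatenate([pos(a,k)-b for a,b in D])
o=least_squares(f,[0,300,400,400,0,200]);print(o.x,np.abs(o.fun).max(), np.linalg.svd(o.jac)[1])
go(dock2w([-200,0,130]),toolR(DYAW,40,1))
E
```

```text
[ 59.    5.9 134.6 -72.6  44.9 113.2] [385.6 236.  167.7] [79.03952918 42.91346269 -7.8772041 ] 3.9833
[ 20.12237996 148.29999112 566.90356762 405.95159544 -31.40436489
 308.32669518] 10.918920501912282 [3.29993903 2.48311607 0.8230258  0.41050537 0.25673276 0.18094104]
slide cm [ 2.36 -2.9  -0.57] turn [-1.394 -0.031  0.049] rows>= 0.9070347957467616 11.164020201181023
```

```bash
python3 - <<'E'
from kin import *
go(dock2w([-150,0,110]),toolR(2,40,1))
E
```

```text
slide cm [ 7.39 -0.97 -0.31] turn [-1.491  0.047  0.145] rows>= 1.7881071507511603 11.995424867559684
```

Call:
arm_command --slide '[[7.4,-1,-0.3],[7.4,-1,-0.3],[7.4,-1,-0.3],[7.4,-1,-0.3],[7.4,-1,-0.3],[7.4,-1,-0.3],[7.4,-1,-0.3],[7.4,-1,-0.3],[7.4,-1,-0.3],[7.4,-1,-0.3],[7.4,-1,-0.3],[7.4,-1,-0.3],[7.4,-1,-0.3],[7.4,-1,-0.3],[7.4,-1,-0.3]]' --turn '[[-1.49,0.047,0.145],[-1.49,0.047,0.145],[-1.49,0.047,0.145],[-1.49,0.047,0.145],[-1.49,0.047,0.145],[-1.49,0.047,0.145],[-1.49,0.047,0.145],[-1.49,0.047,0.145],[-1.49,0.047,0.145],[-1.49,0.047,0.145],[-1.49,0.047,0.145],[-1.49,0.047,0.145],[-1.49,0.047,0.145],[-1.49,0.047,0.145],[-1.49,0.047,0.145]]' --grip '[255,255,255,255,255,255,255,255,255,255,255,255,255,255,255]'

```text
time_s: 5.23
ee_pos: [414.6, 251.1, 179.1]
ee_rot: [-0.9, 43.3, -0.3]
force: [0.4, -0.1, 0.0]
gripper_width: 0.2
```

```bash
python3 - <<'E'
from kin import *
import json
p,r,s=cur();q=s['qpos'];print(q.round(1),p.round(1),s['ee_rot'],s['time_s'],s['force'])
D=json.load(open('kd.json'));D.append((q.tolist(),p.tolist()));json.dump(D,open('kd.json','w'))
def pos2(q,k):
    a1,h,L1,ux,fx,fz,L3,wz=k
    qq=np.radians(q); ry=lambda a:R.from_euler('y',a).as_matrix();rx=lambda a:R.from_euler('x',a).as_matrix()
    A=ry(qq[1]+qq[2]-np.pi/2)
    v=np.array([a1,0,h])+ry(qq[1])@[ux,0,L1]+A@[fx,0,fz]+A@rx(qq[3])@ry(qq[4])@[L3,0,wz]
    return R.from_euler('z',qq[0]).as_matrix()@v
f=lambda k:np.concatenate([pos2(a,k)-b for a,b in D])
o=least_squares(f,[0,300,400,0,400,0,200,0]);print(o.x.round(1),np.abs(o.fun).max(), np.linalg.svd(o.jac)[1].round(3))
im,d=env.grab_frame('wrist');cv2.imwrite('pics/w2.png',im[:,:,::-1])
E
```

```text
[ 52.9   4.5 133.4 -76.9  36.7  25.3] [414.6 251.1 179.1] [-0.94308715 43.30069976 -0.25471222] 5.2333 [ 0.35281828 -0.08497785  0.03372847]
[ 33.1 136.  584.3 -25.1 392.5 -27.7 329.3  17.2] 10.869010062859246 [3.942 3.631 1.603 0.561 0.478 0.325 0.204 0.132]
```

View pics/w2.png

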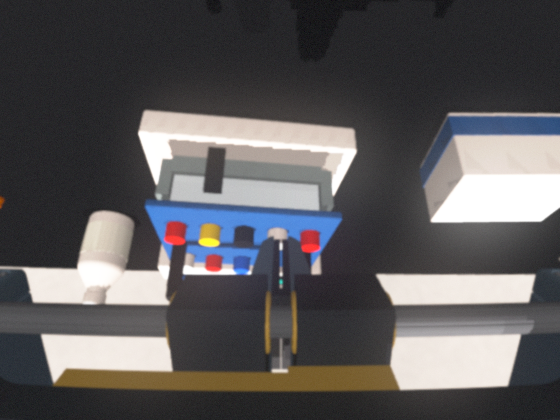

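The wrist picture is upside down, and it shows the latch tab: a black upright plate at about (215,170), left of centre, which is the block's -y side. Next I'll measure it.

```bash
python3 - <<'E'
from h import *
p,r,s=cur();print(p,s['qpos'].round(1),np.abs(s['qvel']).max())
T=wristT(s);im,d=env.grab_frame('wrist');W=cloud('wrist',d,T)
c,sn=np.cos(np.radians(DYAW)),np.sin(np.radians(DYAW))
def w2d(P): P=P-DK; return np.stack([c*P[...,0]+sn*P[...,1],-sn*P[...,0]+c*P[...,1],P[...,2]],-1)
Dk=w2d(W)
for u,v in [(215,150),(215,170),(215,188),(207,170),(223,170),(250,190),(170,180),(320,185),(150,206),(339,214),(155,209),(337,217)]: print(u,v,im[v,u],Dk[v,u].round(1))
blue=(im[...,2]>im[...,0].astype(int)+60)&(Dk[...,2]>80)&(np.abs(Dk[...,1])<100)&(Dk[...,0]<80)
q=Dk[blue];print(len(q),np.percentile(q,[1,5,50,95,99],axis=0).round(1))
blk=(im.max(2)<40)&(Dk[...,2]>15)&(Dk[...,2]<80)&(np.abs(Dk[...,1])<70)&(np.abs(Dk[...,0]+66)<15)
q=Dk[blk];print(len(q),np.percentile(q,[1,5,50,95,99],axis=0).round(1) if len(q) else '')
E
```

```text
[414.35117408 251.41974541 179.24459783] [ 53.    4.5 133.4 -76.9  36.7  25.4] 1.6764225698687472
215 150 [75 69 67] [-63.  -31.6  30.5]
215 170 [68 62 64] [-64.5 -29.4  53.2]
215 188 [66 63 68] [-64.8 -27.7  71.9]
207 170 [67 66 65] [-65.2 -36.3  54.3]
223 170 [97 98 96] [-45.5 -23.7  40.5]
250 190 [194 196 198] [-37.8   3.2  56. ]
170 180 [110 112 109] [-40.8 -72.5  52.8]
320 185 [118 121 121] [-40.   71.7  46. ]
150 206 [ 71 124 199] [-72.5 -77.5  97. ]
339 214 [ 62  84 121] [-74.2  78.6  94.1]
155 209 [ 79 139 222] [-70.9 -73.5  98.7]
337 217 [ 68 105 163] [-72.3  77.3  96.1]
6065 [[-74.5 -80.9  93.2]
 [-73.6 -76.7  94.4]
 [-53.4  -8.5  98. ]
 [ 35.   73.6 101. ]
 [ 51.8  79.  113.4]]
0
```

```bash
cat >> kin.py <<'E'
def tcp_for_corner(dockpt,yaw,p,side=-13):
    M=toolR(yaw,p,1); return dock2w(dockpt)-M@[8,side,16],M
def w2d(P):
    c,sn=np.cos(np.radians(DYAW)),np.sin(np.radians(DYAW));P=np.asarray(P)-DK; return np.stack([c*P[...,0]+sn*P[...,1],-sn*P[...,0]+c*P[...,1],P[...,2]],-1)
def corner(side=-13):
    p,r,s=cur();return w2d(p+r@[8,side,16])
E
python3 - <<'E'
from kin import *
P,M=tcp_for_corner([-110,-30,80],8,55); print(P,corner()); go(P,M)
E
```

```text
[449.44879371 206.75271431  77.37599337] [-152.13668973    7.81711674  184.85985171]
slide cm [ 9.51 -4.39 -5.01] turn [-0.092  0.202  0.095] rows>= 2.7837965151393607 1.9369363245338211
```

Call:
arm_command --slide '[[5,-4.4,-5],[9.5,-4.4,-5],[9.5,-4.4,-5],[9.5,-4.4,-5],[9.5,-4.4,-5],[9.5,-4.4,-5],[9.5,-4.4,-5]]' --turn '[[-0.09,0.2,0.095],[-0.09,0.2,0.095],[-0.09,0.2,0.095],[-0.09,0.2,0.095],[-0.09,0.2,0.095],[-0.09,0.2,0.095],[-0.09,0.2,0.095]]' --grip '[255,255,255,255,255,255,255]'

```text
time_s: 5.92
ee_pos: [450.7, 209.3, 91.8]
ee_rot: [-0.4, 56.1, 7.6]
force: [0.4, -0.6, 0.3]
gripper_width: 0.6
```

```bash
python3 - <<'E'
from kin import *
P,M=tcp_for_corner([-110,-30,80],8,55); p,r,s=cur();print(p,corner(),s['ee_rot'],s['qpos'].round(1),s['qvel'].round(1)); go(P,M)
print("deeper");P,M=tcp_for_corner([-80,-30,55],8,55);go(P,M)
im,d=env.grab_frame('wrist');cv2.imwrite('pics/w3.png',im[:,:,::-1])
E
```

```text
[450.72546421 209.27828004  91.82518966] [-108.99421295  -27.3653429    94.15069895] [-0.36200458 56.11269696  7.58519377] [ 32.5  10.8 134.6 -77.   13.9   7.3] [ 0.5 -0.7  0.1 -0.2 -0.1 -0.1]
slide cm [ 1.11 -0.23 -0.94] turn [ 0.    -0.019  0.004] rows>= 0.3530865765029076 0.15884505033914845
deeper
slide cm [ 4.81 -0.97  0.08] turn [ 0.    -0.019  0.004] rows>= 1.176178138459199 0.15884505033914845
```

View pics/w3.png

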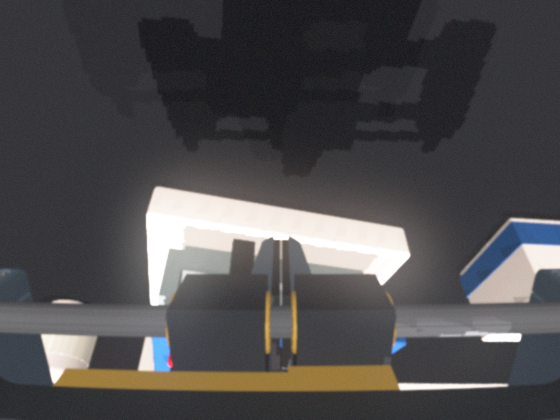

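```bash
cat >> kin.py <<'E'
def pos2(q,k):
    a1,h,L1,ux,fx,fz,L3,wz=k
    qq=np.radians(q); ry=lambda a:R.from_euler('y',a).as_matrix();rx=lambda a:R.from_euler('x',a).as_matrix()
    A=ry(qq[1]+qq[2]-np.pi/2)
    v=np.array([a1,0,h])+ry(qq[1])@[ux,0,L1]+A@[fx,0,fz]+A@rx(qq[3])@ry(qq[4])@[L3,0,wz]
    return R.from_euler('z',qq[0]).as_matrix()@v
E
python3 - <<'E'
from kin import *
import json
p,r,s=cur();q=s['qpos'];D=json.load(open('kd.json'))
D2=[D[0],([53.0,4.5,133.4,-76.9,36.7,25.4],[414.351,251.42,179.24]),(q.tolist(),p.tolist())]
for DD in (D2,D2+D[1:]):
  for fix in (True,False):
    def ex(k): return np.r_[k[0],k[1],k[2],0,k[3],k[4],k[5],0] if fix else k
    f=lambda k:np.concatenate([pos2(a,ex(k))-b for a,b in DD])
    o=least_squares(f,[0,300,400,400,0,200] if fix else [0,300,400,0,400,0,200,0]);print(o.x.round(1),o.fun.round(1))
E
```

```text
[ 12.9 102.  592.9 399.7 -14.8 305.2] [-10.9  -3.7   0.4  -1.8   0.9  -2.    3.7  -5.    1.6]
[-31.6 114.4 604.3  20.7 409.  -10.6 323.5  11.1] [-10.9  -3.7   0.   -0.   -0.   -0.    0.    0.    0. ]
[ 16.5 136.9 571.2 405.6 -23.4 308.1] [-11.   -3.5   1.8  -0.    0.5  -0.8   1.8  -7.    3.   -0.   -8.2  -2.4
   0.    3.4  -0.7   0.1  -0.   -0.9]
[ 15.6 133.  583.7 -11.  401.1 -22.2 323.7  11.5] [-10.9  -3.7   0.2   0.1   0.4  -1.6  -1.5  -0.6   4.   -0.4  -3.3   1.2
   1.9   1.1  -2.1   0.2  -0.1  -1.7]
```

```bash
cat >> kin.py <<'E'
def pos3(q,k):
    a1,h,L1,fx,fz,L3,oy,oz,by=k
    qq=np.radians(q); ry=lambda a:R.from_euler('y',a).as_matrix()
    v=np.array([a1,by,h])+ry(qq[1])@[0,0,L1]+ry(qq[1]+qq[2]-np.pi/2)@[fx,0,fz]
    return R.from_euler('z',qq[0]).as_matrix()@v+Rk(q)@R.from_euler('x',90,degrees=True).as_matrix()@[L3,oy,oz]
E
python3 - <<'E'
from kin import *
import json
p,r,s=cur();q=s['qpos'];D=json.load(open('kd.json'))
D2=[D[0],([53.0,4.5,133.4,-76.9,36.7,25.4],[414.351,251.42,179.24]),(q.tolist(),p.tolist())]+D[1:]
json.dump(D2,open('kd2.json','w'))
for nm,idx in (('by',[0,1,2,3,4,5,8]),('oz',[0,1,2,3,4,5,7]),('oyoz',[0,1,2,3,4,5,6,7])):
    def ex(k): v=np.zeros(9);v[idx]=k;return v
    f=lambda k:np.concatenate([pos3(a,ex(k))-b for a,b in D2])
    o=least_squares(f,np.array([0,300,400,400,0,200,0,0,0.])[idx]);print(nm,o.x.round(2),o.fun.round(1))
E
```

```text
by [-2.0000e-01  1.4044e+02  5.9198e+02  4.1718e+02 -2.5310e+01  3.2783e+02
  1.1500e+01] [-0.   0.  -0.  -0.1  0.4  0.1 -0.  -0.1 -0.  -0.  -0.   0.   0.  -0.1
 -0.   0.  -0.1 -0. ]
oz [ 17.58 130.47 578.82 402.46 -24.03 310.67  -3.08] [-8.  -2.7  0.4 -0.8 -0.3 -1.7  0.9 -7.1  2.4  0.1 -8.9  0.3  1.6  5.6
  0.4 -0.7 -0.8 -1.8]
oyoz [ 18.2  128.98 580.27 402.17 -24.17 310.55  -0.74  -3.19] [-7.9 -2.7  0.4 -0.7 -0.7 -1.6  1.3 -7.5  2.6  0.1 -8.2  0.4  1.3  6.1
  0.  -0.6 -1.2 -1.7]
```

```bash
cat >> kin.py <<'E'
LIM=np.array([[-177.97,177.97],[-48.28,115.42],[12.27,149.76],[-77.06,257.06],[2.81,150.46],[-146.56,146.56]])
def ik(P,M):
    w=np.array(P)-327.83*M[:,0]; r=np.hypot(w[0],w[1]); q1=np.arctan2(w[1],w[0])-np.arcsin(11.5/r)
    x=np.sqrt(r*r-11.5**2); z=w[2]-140.44; L1=591.98; L2=np.hypot(417.18,25.31); al=np.arctan2(-25.31,417.18)
    D=np.hypot(x,z)
    cb=(L1**2+L2**2-D**2)/(2*L1*L2)
    if abs(cb)>1: return []
    b=np.arccos(cb); a=np.arccos((L1**2+D**2-L2**2)/(2*L1*D))
    t=np.arctan2(x,z)-a   # angle of upper arm from vertical (elbow up)
    g=t+np.pi-b           # direction angle of L2 from vertical
    q2=t; f=g-np.pi/2     # pitch of L2 vector below horizontal
    # vector (fx,fz) rotated by pitch A: its own pitch below horizontal = A - al
    A=f+al; q3=A+np.pi/2-q2
    Rf=(R.from_euler('z',q1)*R.from_euler('y',A)).as_matrix()
    N=Rf.T@M@R.from_euler('x',-90,degrees=True).as_matrix()
    out=[]
    q5=np.arccos(np.clip(N[0,0],-1,1))
    q4=np.arctan2(N[1,0],-N[2,0]); q6=np.arctan2(N[0,1],N[0,2])
    for k4 in(-360,0,360):
        for k6 in(-360,0,360):
            q=np.degrees([q1,q2,q3,q4,q5,q6])+[0,0,0,k4,0,k6]
            mg=np.minimum(q-LIM[:,0],LIM[:,1]-q).min()
            if mg>0: out.append((q,mg))
    return out
E
python3 - <<'E'
from kin import *
p,r,s=cur(); print(s['qpos'].round(2),[ (a.round(2),b) for a,b in ik(p,r)])
for zs in (1,):
 for yaw in (-6.6,0,10,20,30,40):
  for pp in (15,20,25,30,35,40,50,55,60,65):
    o=[]
    for x,z in((-110,62),(-55,62 if pp<45 else 54)):
        M=toolR(yaw,pp,zs);side=-13 if yaw>-6 else 0
        P=dock2w([x,-30,z])-M@[8,side,16*zs]
        o.append([(a.round(0).astype(int).tolist(),round(b,1)) for a,b in ik(P,M)])
    if o[0] and o[1]: print(yaw,pp,o)
E
```

```text
[ 32.48  10.8  134.63 -76.99  13.93   7.29] [(array([ 32.49,  10.79, 134.64, -76.98,  13.93,   7.29]), np.float64(0.07625392652798269))]
-6.6 30 [[([51, 34, 148, 236, 61, 92], np.float64(1.3))], [([43, 34, 144, 230, 58, 88], np.float64(5.6))]]
-6.6 35 [[([49, 29, 146, 238, 52, 85], np.float64(3.4))], [([41, 29, 142, 233, 49, 81], np.float64(7.8))]]
-6.6 40 [[([46, 24, 144, 242, 44, 77], np.float64(5.8))], [([39, 25, 139, 237, 40, 73], np.float64(10.4))]]
-6.6 60 [[([35, 16, 132, -66, 21, 12], np.float64(11.1))], [([30, 19, 128, -65, 19, 6], np.float64(12.1))]]
-6.6 65 [[([33, 15, 129, -45, 22, -11], np.float64(19.4))], [([28, 19, 124, -42, 21, -18], np.float64(18.2))]]
0 35 [[([46, 29, 149, 228, 53, 88], np.float64(1.2))], [([38, 29, 144, 222, 49, 84], np.float64(5.9))]]
0 40 [[([44, 24, 146, 231, 43, 80], np.float64(4.0))], [([36, 25, 141, 226, 39, 77], np.float64(8.7))]]
0 50 [[([39, 18, 140, 248, 26, 56], np.float64(9.5))], [([33, 21, 135, 242, 23, 56], np.float64(14.7))]]
0 60 [[([34, 15, 133, -69, 18, 8], np.float64(8.4))], [([29, 19, 128, -67, 15, 2], np.float64(10.4))]]
0 65 [
[... 674 characters left out ...]
at64(6.7))], [([20, 18, 135, 181, 8, 89], np.float64(5.2))]]
20 65 [[([24, 13, 132, -10, 10, -76], np.float64(7.2))], [([20, 17, 127, 0, 11, -90], np.float64(7.9))]]
30 50 [[([17, 16, 144, 156, 21, 102], np.float64(5.6))], [([13, 20, 139, 147, 20, 108], np.float64(11.2))]]
30 55 [[([18, 14, 140, 142, 11, 118], np.float64(8.2))], [([14, 18, 135, 127, 11, 129], np.float64(8.4))]]
30 65 [[([20, 13, 132, 23, 11, -122], np.float64(8.1))], [([16, 17, 127, 27, 13, -129], np.float64(9.9))]]
40 50 [[([10, 16, 143, 127, 24, 116], np.float64(6.9))], [([7, 20, 137, 120, 24, 122], np.float64(12.9))]]
40 55 [[([12, 15, 139, 108, 17, 137], np.float64(9.4))], [([9, 19, 133, 100, 17, 143], np.float64(3.3))]]
```

Fitting a kinematic model resolved the problem: a heading aligned with the dock and a 60° pitch keeps every joint well inside its range. I'll move to 25 mm in front of the lip, in line with the tab at y ≈ -30.

```bash
python3 - <<'E'
from kin import *
P,M=tcp_for_corner([-100,-29.5,70],DYAW,60,0); go(P,M)
P,M=tcp_for_corner([-100,-29.5,49],DYAW,60,0); go(P,M);print(P, ik(P,M))
E
```

```text
slide cm [ 2.4  -1.29 -0.57] turn [ 0.217  0.068 -0.131] rows>= 0.6684640419145469 2.0997478086968995
slide cm [ 4.15 -1.29 -1.74] turn [ 0.217  0.068 -0.131] rows>= 1.1216109277444177 2.0997478086968995
[461.03400963 197.74158294  47.92820323] [(array([ 34.20219412,  17.63615245, 132.00270419, -71.21148579,
        20.18879324,  16.85717758]), np.float64(5.8485142081120784))]
```

Call:
arm_command --slide '[[2.4,-1.29,-0.57],[2.4,-1.29,-0.57],[2.4,-1.29,-0.57],[4.15,-1.29,-1.74],[4.15,-1.29,-1.74],[4.15,-1.29,-1.74],[4.15,-1.29,-1.74]]' --turn '[[0.217,0.068,-0.131],[0.217,0.068,-0.131],[0.217,0.068,-0.131],[0.217,0.068,-0.131],[0.217,0.068,-0.131],[0.217,0.068,-0.131],[0.217,0.068,-0.131]]' --grip '[255,255,255,255,255,255,255]'

```text
time_s: 6.55
ee_pos: [461.2, 197.2, 48.1]
ee_rot: [-0.1, 60.0, -6.7]
force: [-0.9, 0.2, -0.4]
gripper_width: 0.6
```

```bash
python3 - <<'E'
from kin import *
p,r,s=cur();print(p,corner(0),s['ee_rot'],s['qpos'].round(1),s['force'])
for x in (-70,-62,-54):
    P,M=tcp_for_corner([x,-29.5,49],DYAW,60,0); go(P,M)
im,d=env.grab_frame('wrist');cv2.imwrite('pics/w4.png',im[:,:,::-1])
E
```

```text
[461.20337729 197.16529994  48.06829213] [-99.76546592 -30.05587644  49.13920945] [-5.02514924e-02  6.00028120e+01 -6.65426564e+00] [ 34.1  17.6 132.  -71.2  20.2  16.7] [-0.9033422   0.22418353 -0.39283087]
slide cm [1.5  0.06 2.57] turn [ 0. -0.  0.] rows>= 0.7139324826615523 0.0038366721723572354
slide cm [1.9  0.06 3.26] turn [ 0. -0.  0.] rows>= 0.9057512417258818 0.0038366721723572354
slide cm [2.3  0.06 3.96] turn [ 0. -0.  0.] rows>= 1.097579705799804 0.0038366721723572354
```

View pics/w4.png

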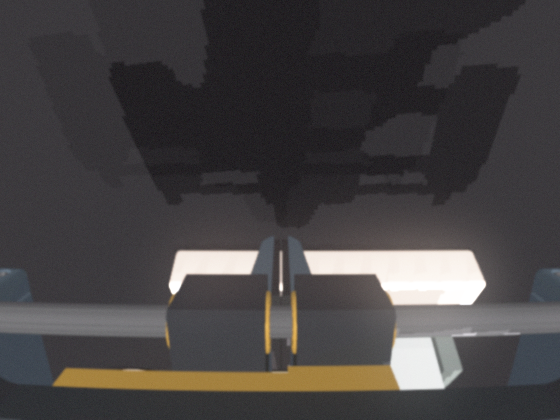

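The closed fingertips at (283,240) are in front of the base, right of its centre and in line with the tab. I'll advance under the lip and feel for contact.

Call:
arm_command --slide '[[0.5,0.05,0.87],[1.0,0.05,1.73],[1.35,0.05,2.34],[1.5,0.05,2.6],[1.55,0.05,2.68],[1.6,0.05,2.77],[1.65,0.05,2.86],[1.7,0.05,2.94]]' --turn '[[0,0,0],[0,0,0],[0,0,0],[0,0,0],[0,0,0],[0,0,0],[0,0,0],[0,0,0]]' --grip '[255,255,255,255,255,255,255,255]'

```text
time_s: 7.27
ee_pos: [495.1, 193.3, 47.4]
ee_rot: [-0.0, 60.0, -6.7]
force: [-0.3, 0.3, 0.6]
gripper_width: 0.4
```

```bash
python3 - <<'E'
from kin import *
p,r,s=cur();print(p,corner(0),s['force'],s['torque'])
E
```

```text
[495.0731916  193.28849308  47.38094397] [-65.6737926  -30.03946273  48.43919398] [-0.27577963  0.34265172  0.58548201] [ 0.14246716  0.29872037 -0.03233678]
```

Still no contact, as expected at x ≈ -66. I'll press on in 1 mm steps.

Call:
arm_command --slide '[[0.05,0,0.09],[0.1,0,0.17],[0.15,0,0.26],[0.2,0,0.35],[0.25,0,0.43]]' --turn '[[0,0,0],[0,0,0],[0,0,0],[0,0,0],[0,0,0]]' --grip '[255,255,255,255,255]'

```text
time_s: 7.68
ee_pos: [498.8, 192.8, 47.0]
ee_rot: [0.0, 60.1, -6.7]
force: [-9.0, 1.1, 5.5]
gripper_width: 0.5
```

```bash
python3 - <<'E'
from kin import *
p,r,s=cur();print(p,corner(0),s['force'],s['torque'])
E
```

```text
[498.81157856 192.80966726  46.99894351] [-61.9036264  -30.08029198  48.03136116] [-8.97693037  1.14188717  5.54752209] [0.27126244 0.86791906 0.02789247]
```

Call:
arm_command --slide '[[-0.03,0,0.16],[0.02,0,0.25],[0.07,0,0.33],[0.12,0,0.42],[0.17,0,0.5],[0.22,0,0.58]]' --turn '[[0,0,0],[0,0,0],[0,0,0],[0,0,0],[0,0,0],[0,0,0]]' --grip '[255,255,255,255,255,255]'

```text
time_s: 8.18
ee_pos: [503.9, 192.1, 47.3]
ee_rot: [0.0, 60.2, -6.6]
force: [-7.2, 1.4, 2.5]
gripper_width: 0.3
```

```bash
python3 - <<'E'
from kin import *
p,r,s=cur();print(p,corner(0),s['force'],s['torque'])
for n in ["top","scene"]:
    im,d=env.grab_frame(n);W=w2d(cloud(n,d));hsv=cv2.cvtColor(im,cv2.COLOR_RGB2HSV)
    m=(hsv[...,0]>95)&(hsv[...,0]<130)&(hsv[...,1]>120)&(W[...,2]>80)&(np.abs(W[...,0])<75)&(np.abs(W[...,1])<82)
    print(n,m.sum(),np.median(W[m][:,2]))
E
```

```text
[503.92175195 192.11625961  47.25019164] [-56.74581815 -30.17557817  48.25105917] [-7.15894329  1.350196    2.49002014] [0.33140671 1.00321143 0.11262551]
top 1569 99.8144336732064
scene 1899 104.98250942575214
```

Call:
arm_command --slide '[[0.05,0,0.09],[0.1,0,0.17],[0.1,0,0.17]]' --turn '[[0,0,0],[0,0,0],[0,0,0]]' --grip '[255,255,255]'

```text
time_s: 8.53
ee_pos: [506.4, 191.8, 47.4]
ee_rot: [-0.0, 60.2, -6.7]
force: [-5.7, 2.6, 2.0]
gripper_width: 0.2
```

```bash
python3 - <<'E'
from kin import *
p,r,s=cur();print(p,corner(0),s['force'],s['torque'])
for n in ["top","scene"]:
    im,d=env.grab_frame(n);W=w2d(cloud(n,d));hsv=cv2.cvtColor(im,cv2.COLOR_RGB2HSV)
    m=(hsv[...,0]>95)&(hsv[...,0]<130)&(hsv[...,1]>120)&(W[...,2]>80)&(np.abs(W[...,0])<75)&(np.abs(W[...,1])<82)
    print(n,m.sum(),np.median(W[m][:,2]))
    cv2.imwrite(f"pics/{n}2.png",cv2.resize(im[150:300,130:300] if n=="top" else im[200:330,240:390],None,fx=4,fy=4)[:,:,::-1])
E
```

```text
[506.42000201 191.84412684  47.36151984] [-54.23342402 -30.16376622  48.37254612] [-5.66868964  2.60516152  1.95984773] [0.37529383 1.16387147 0.14722979]
top 1663 114.09765378041311
scene 1937 114.44146698187353
```

View pics/scene2.png

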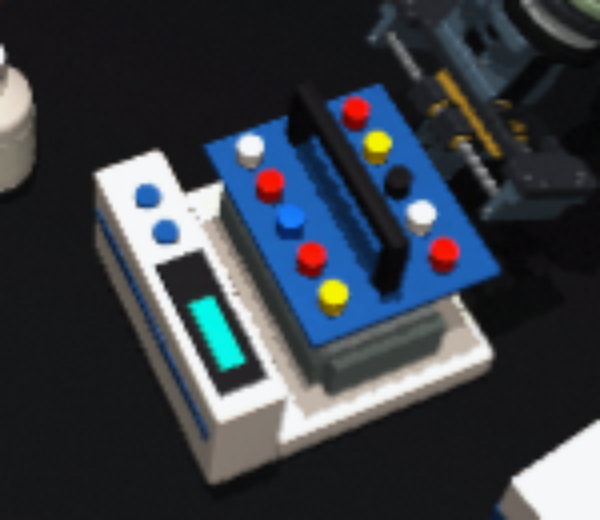

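The block has popped up: the top plate is at z ≈ 114, which is 98 + 16, and it stands in the dock. Next I'll retract and plan the grasp and place.

```bash
python3 - <<'E'
from kin import *
def downR(yzdeg): # tool x down, tool z heading yzdeg
    a=np.radians(yzdeg); x=np.array([0,0,-1.]);z=np.array([np.cos(a),np.sin(a),0]);return np.stack([x,np.cross(z,x),z],1)
for sgn in (90,-90):
    print(sgn)
    for nm,P,yaw in (("above",dock2w([0,0,250]),DYAW),("grasp",dock2w([0,0,153]),DYAW),("lift",dock2w([0,0,240]),DYAW),("mid",[560,0,240],0),("place",[611,-243.5,113],2.4)):
        print(nm,[(a.round(0).tolist(),round(b,1)) for a,b in ik(P,downR(yaw+sgn))])
P,M=tcp_for_corner([-110,-29.5,49],DYAW,60,0); go(P,M); print(ik(P,M)[0][0].round(0))
P,M=tcp_for_corner([-110,-29.5,49],DYAW,60,0);P[2]+=150; go(P,M);print(ik(P,M)[0][0].round(0))
E
```

```text
90
above []
grasp []
lift []
mid []
place []
-90
above [([19.0, 22.0, 81.0, -0.0, 78.0, 26.0], np.float64(68.5))]
grasp [([19.0, 25.0, 90.0, 0.0, 65.0, 26.0], np.float64(60.3))]
lift [([19.0, 22.0, 82.0, 0.0, 76.0, 26.0], np.float64(68.0))]
mid [([-1.0, 16.0, 90.0, 0.0, 74.0, -1.0], np.float64(59.9))]
place [([-23.0, 30.0, 87.0, -0.0, 63.0, -25.0], np.float64(60.2))]
slide cm [-2.82  0.06 -4.8 ] turn [-0.001 -0.003  0.001] rows>= 1.3348404399598972 0.029135713378261277
[ 35.  17. 133. -72.  21.  19.]
slide cm [-15.83   0.06   2.65] turn [-0.001 -0.003  0.001] rows>= 3.8495451190914527 0.029135713378261277
[ 35.   3. 121. -33.  38. -25.]
```

Call:
arm_command --slide '[[-0.5,0,-0.87],[-1.5,0,-2.6],[-2.8,0,-4.8],[-2.8,0,-4.8],[-6,0,-3],[-9.5,0,-1],[-13,0,1],[-15.8,0,2.65],[-15.8,0,2.65]]' --turn '[[0,0,0],[0,0,0],[0,0,0],[0,0,0],[0,0,0],[0,0,0],[0,0,0],[0,0,0],[0,0,0]]' --grip '[255,255,255,255,255,255,200,90,90]'

```text
time_s: 9.38
ee_pos: [454.4, 199.8, 203.7]
ee_rot: [0.6, 59.7, -6.1]
force: [0.7, -0.4, 0.8]
gripper_width: 17.3
```

```bash
cat >> kin.py <<'E'
def downR(yzdeg):
    a=np.radians(yzdeg); x=np.array([0,0,-1.]);z=np.array([np.cos(a),np.sin(a),0]);return np.stack([x,np.cross(z,x),z],1)
E
python3 - <<'E'
from kin import *
p,r,s=cur();print(p,s['qpos'].round(0),s['force'],s['gripper_width'])
go(dock2w([-110,0,270]),downR(DYAW-90));go(dock2w([0,0,245]),downR(DYAW-90))
E
```

```text
[454.37753014 199.84229928 203.74202333] [ 35.   2. 120. -32.  38. -26.] [ 0.69566988 -0.41182926  0.8467385 ] 17.32044974637946
slide cm [-4.97  2.85  4.6 ] turn [ 1.529  0.41  -0.418] rows>= 1.7623086138060629 13.10031449473769
slide cm [ 2.73  2.85 12.84] turn [ 1.529  0.41  -0.418] rows>= 3.2217291225669893 13.10031449473769
```

Call:
arm_command --slide '[[-5,2.8,4.6],[-5,2.8,4.6],[-5,2.8,4.6],[-5,2.8,4.6],[-5,2.8,4.6],[-5,2.8,4.6],[-5,2.8,4.6],[-5,2.8,4.6],[-3,2.85,7],[-1,2.85,9],[1,2.85,11],[2.7,2.85,12.8],[2.7,2.85,12.8],[2.7,2.85,12.8],[2.7,2.85,12.8],[2.7,2.85,12.8]]' --turn '[[1.529,0.41,-0.418],[1.529,0.41,-0.418],[1.529,0.41,-0.418],[1.529,0.41,-0.418],[1.529,0.41,-0.418],[1.529,0.41,-0.418],[1.529,0.41,-0.418],[1.529,0.41,-0.418],[1.529,0.41,-0.418],[1.529,0.41,-0.418],[1.529,0.41,-0.418],[1.529,0.41,-0.418],[1.529,0.41,-0.418],[1.529,0.41,-0.418],[1.529,0.41,-0.418],[1.529,0.41,-0.418]]' --grip '[90,90,90,90,90,90,90,90,90,90,90,90,90,90,90,90]'

```text
time_s: 10.72
ee_pos: [579.1, 212.3, 239.2]
ee_rot: [-40.8, 89.6, -137.3]
force: [0.6, -0.1, 0.5]
gripper_width: 58.9
```

```bash
python3 - <<'E'
from kin import *
p,r,s=cur();print(p,w2d(p),s['ee_rot'],s['qpos'].round(0),s['force'],s['gripper_width'],s['time_s'])
T=wristT(s);im,d=env.grab_frame('wrist');cv2.imwrite('pics/w5.png',im[:,:,::-1]);W=w2d(cloud('wrist',d,T))
m=(np.abs(W[...,2]-172)<6)&(np.abs(W[...,0])<30)&(np.abs(W[...,1])<90)&(im.max(2)<110)
q=W[m];print(len(q),np.percentile(q,[2,50,98],axis=0).round(1),cv2.minAreaRect(q[:,:2].astype(np.float32)))
for u,v in []: pass
go(dock2w([0,0,153]),downR(DYAW-90))
E
```

```text
[579.08311857 212.26067516 239.23924393] [ -2.25841972  -1.50890101 239.23924393] [ -40.79568654   89.56060175 -137.31493953] [19. 22. 82. -0. 77. 26.] [ 0.6241451  -0.05624901  0.49032212] 58.89293388313553 10.7167
3685 [[ -6.7 -57.3 168.8]
 [ -0.2  12.  171.1]
 [  6.2  65.6 172.5]] ((-0.09847593307495117, 3.5550498962402344), (128.43020629882812, 13.450963973999023), 89.75244140625)
slide cm [ 8.65  0.29 -0.17] turn [0.002 0.006 0.005] rows>= 2.0763103688140334 0.05903593125620566
```

View pics/w5.png

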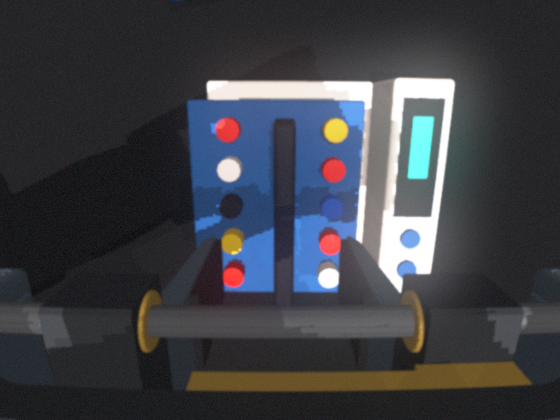

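The wrist picture shows the bar at (285,200), running down between the two open fingers at (200,290) and (365,290). Its measured top is at z ≈ 171-172 and its centre at dock (0,0), as expected. I'll descend and grip.

Call:
arm_command --slide '[[3.5,0.29,-0.17],[6,0.29,-0.17],[7.8,0.29,-0.17],[8.6,0.29,-0.17],[8.6,0.29,-0.17],[8.6,0.29,-0.17],[8.6,0.29,-0.17],[8.6,0.29,-0.17],[8.6,0.29,-0.17],[8.6,0.29,-0.17],[8.6,0.29,-0.17],[8.6,0.29,-0.17],[8.6,0.29,-0.17]]' --turn '[[0.002,0.006,0.005],[0.002,0.006,0.005],[0.002,0.006,0.005],[0.002,0.006,0.005],[0.002,0.006,0.005],[0.002,0.006,0.005],[0.002,0.006,0.005],[0.002,0.006,0.005],[0.002,0.006,0.005],[0.002,0.006,0.005],[0.002,0.006,0.005],[0.002,0.006,0.005],[0.002,0.006,0.005]]' --grip '[90,90,90,90,120,150,180,210,255,255,255,255,255]' --newtons 50

```text
time_s: 11.85
ee_pos: [581.7, 213.3, 153.5]
ee_rot: [-126.0, 89.9, 137.2]
force: [-2.9, 1.6, 4.1]
gripper_width: 13.5
```

```bash
python3 - <<'E'
from kin import *
p,r,s=cur();print(p,w2d(p),s['ee_rot'],s['force'],s['gripper_width'],s['time_s'])
E
```

```text
[581.70033866 213.25499053 153.51678184] [  0.22717166  -0.22035938 153.51678184] [-126.00934476   89.92454244  137.19614585] [-2.89328361  1.63520299  4.0695468 ] 13.546468146684372 11.85
```

The gripper has closed on the bar at 13.5 mm. Now I'll lift straight up.

Call:
arm_command --slide '[[-0.3,0,0],[-0.8,0,0],[-1.5,0,0],[-2.3,0,0],[-3.2,0,0],[-4.2,0,0],[-5.2,0,0],[-6.2,0,0],[-7.2,0,0],[-8,0,0],[-8.5,0,0],[-8.8,0,0],[-8.8,0,0]]' --turn '[[0,0,0],[0,0,0],[0,0,0],[0,0,0],[0,0,0],[0,0,0],[0,0,0],[0,0,0],[0,0,0],[0,0,0],[0,0,0],[0,0,0],[0,0,0]]' --grip '[255,255,255,255,255,255,255,255,255,255,255,255,255]'

```text
time_s: 12.93
ee_pos: [582.4, 213.1, 241.8]
ee_rot: [142.5, 89.9, 45.7]
force: [1.5, 1.1, -4.4]
gripper_width: 13.7
```

```bash
python3 - <<'E'
from kin import *
p,r,s=cur();print(p,w2d(p),s['ee_rot'],s['force'],s['gripper_width'],s['time_s'])
for n in ["scene"]:
    im,d=env.grab_frame(n);W=w2d(cloud(n,d));hsv=cv2.cvtColor(im,cv2.COLOR_RGB2HSV)
    m=(hsv[...,0]>95)&(hsv[...,0]<130)&(hsv[...,1]>120)&(W[...,2]>120)&(np.abs(W[...,0])<85)&(np.abs(W[...,1])<90)
    q=W[m];A=np.c_[q[:,:2],np.ones(len(q))];c=np.linalg.lstsq(A,q[:,2],rcond=None)[0];print(n,m.sum(),np.median(q[:,2]),c)
    cv2.imwrite("pics/scene3.png",cv2.resize(im[130:330,200:400],None,fx=3,fy=3)[:,:,::-1])
# waypoints: yaw interpolation
go([560,130,250],downR(-4-90));go([550,-30,250],downR(-1-90));go([590,-180,250],downR(2.4-90));go([611,-243.5,200],downR(2.4-90))
E
```

```text
[582.44857912 213.14747963 241.78085637] [ 9.82810351e-01 -2.41157158e-01  2.41780856e+02] [142.5051592   89.92118853  45.71232555] [ 1.50284794  1.0760796  -4.4058198 ] 13.72296307723993 12.9333
scene 1771 202.75245111815593 [1.21968491e-02 4.92870524e-03 2.04329976e+02]
slide cm [-0.9  -1.22  8.51] turn [-0.049 -0.001  0.   ] rows>= 2.073445383182843 0.38973776371709257
slide cm [-0.91 -0.32 24.52] turn [-0.101 -0.001  0.   ] rows>= 5.884288540071756 0.8087142314293343
slide cm [-0.92  5.42 38.94] turn [-0.16  -0.001  0.   ] rows>= 9.43094294950379 1.2835683854783797
slide cm [ 4.08  8.26 45.  ] turn [-0.16  -0.001  0.   ] rows>= 11.015380493806319 1.2835683854783797
```

View pics/scene3.png

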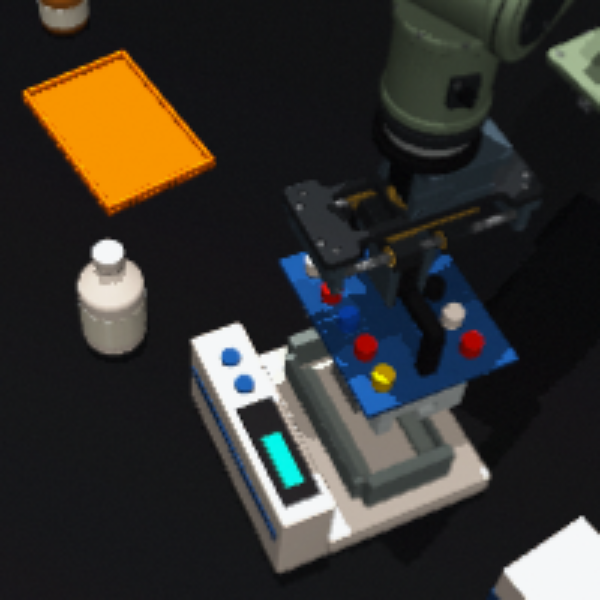

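The picture shows the block hanging level over the empty seat (tilt about 0.01 rad), with the bottle and tray clear to the left. I'll carry it to the tray on a path that bows away from the bottle.

Call:
arm_command --slide '[[-0.2,-0.2,1],[-0.5,-0.6,2.8],[-0.8,-0.9,5],[-0.9,-1.2,7.5],[-0.9,-1.3,10.2],[-0.9,-1.3,13],[-0.9,-1.2,16],[-0.9,-1,19],[-0.9,-0.7,22],[-0.9,-0.2,25],[-0.9,0.7,28],[-0.9,2,31],[-0.9,3.3,34],[-0.9,4.6,37],[-0.9,6,39.8],[-0.9,7,42.2],[-0.9,7.8,43.8],[-0.9,8.2,44.7],[-0.9,8.26,45],[-0.9,8.26,45]]' --turn '[[-0.01,0,0],[-0.02,0,0],[-0.03,0,0],[-0.04,0,0],[-0.05,0,0],[-0.06,0,0],[-0.07,0,0],[-0.08,0,0],[-0.09,0,0],[-0.1,0,0],[-0.11,0,0],[-0.12,0,0],[-0.13,0,0],[-0.14,0,0],[-0.15,0,0],[-0.16,0,0],[-0.16,0,0],[-0.16,0,0],[-0.16,0,0],[-0.16,0,0]]' --grip '[255,255,255,255,255,255,255,255,255,255,255,255,255,255,255,255,255,255,255,255]'

```text
time_s: 14.65
ee_pos: [610.3, -243.8, 249.2]
ee_rot: [-134.7, 89.9, 137.6]
force: [-0.2, 0.6, -3.9]
gripper_width: 13.7
```

```bash
python3 - <<'E'
from kin import *
p,r,s=cur();print(p,s['ee_rot'],r.round(3).tolist(),s['force'],s['gripper_width'],s['time_s'])
for n in ["scene","top"]:
    im,d=env.grab_frame(n)
    cv2.imwrite(f"pics/{n}4.png",cv2.resize(im[80:280,150:350] if n=="scene" else im[130:300,250:450],None,fx=3,fy=3)[:,:,::-1])
    W=cloud(n,d);hsv=cv2.cvtColor(im,cv2.COLOR_RGB2HSV)
    m=(hsv[...,0]>95)&(hsv[...,0]<130)&(hsv[...,1]>120)&(W[...,2]>120)&(np.abs(W[...,0]-611)<100)&(np.abs(W[...,1]+243)<110)
    q=W[m];A=np.c_[q[:,:2]-[611,-243],np.ones(len(q))];c=np.linalg.lstsq(A,q[:,2],rcond=None)[0];print(n,m.sum(),np.median(q[:,2]),c)
go([611,-243.5,125],downR(2.4-90));go([611,-243.5,113],downR(2.4-90))
E
```

```text
[ 610.29726324 -243.75552581  249.16523257] [-134.7277112    89.86611769  137.60498583] [[-0.002, 0.999, 0.041], [0.002, 0.041, -0.999], [-1.0, -0.002, -0.002]] [-0.24543553  0.57663887 -3.90269861] 13.66230190808197 14.65
scene 1053 210.53645418014264 [-1.69353760e-04  2.67901621e-04  2.11344998e+02]
top 610 209.92844145881963 [-5.16676119e-03  2.17594615e-03  2.09883444e+02]
slide cm [12.47  0.06  0.13] turn [ 0.    -0.002  0.001] rows>= 2.9911132056323475 0.0159538324403991
slide cm [13.67  0.06  0.13] turn [ 0.    -0.002  0.001] rows>= 3.278870740259741 0.0159538324403991
```

View pics/scene4.png

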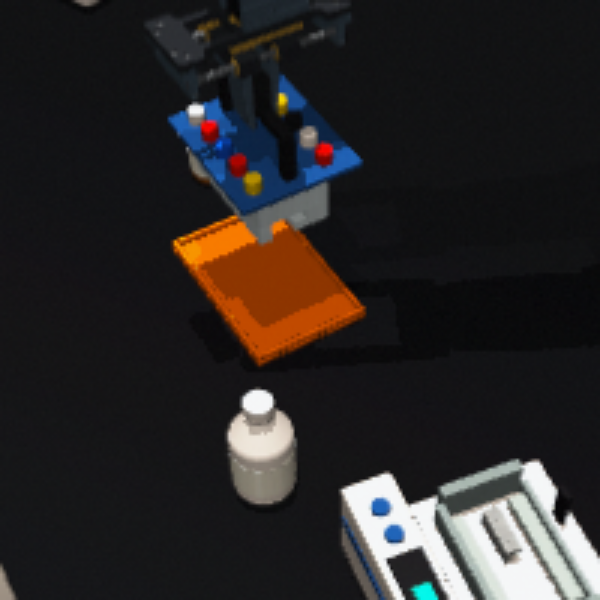

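View pics/top4.png

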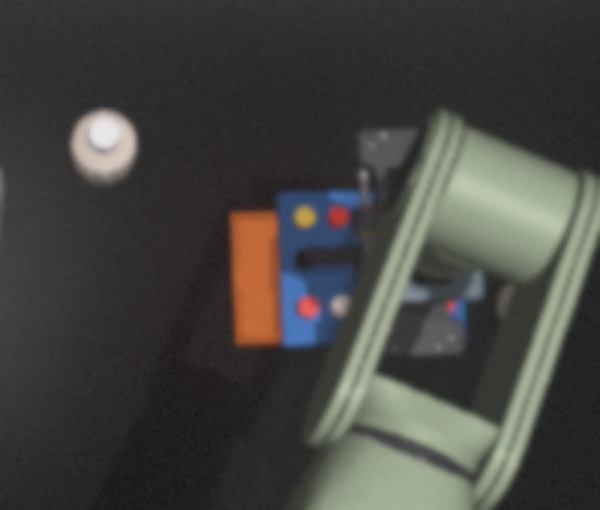

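The block is level over the tray, with the lip top at z 210 and the underside at about 142. I'll lower it quickly at first, then slowly until it touches.

Call:
arm_command --slide '[[1,0.06,0.1],[3,0.06,0.1],[5.2,0.06,0.1],[7.4,0.06,0.1],[9.4,0.06,0.1],[11,0.06,0.1],[12,0.06,0.1],[12.6,0.06,0.1],[12.9,0.06,0.1],[13.1,0.06,0.1],[13.2,0.06,0.1],[13.3,0.06,0.1]]' --turn '[[0,0,0],[0,0,0],[0,0,0],[0,0,0],[0,0,0],[0,0,0],[0,0,0],[0,0,0],[0,0,0],[0,0,0],[0,0,0],[0,0,0]]' --grip '[255,255,255,255,255,255,255,255,255,255,255,255]'

```text
time_s: 15.75
ee_pos: [612.2, -244.6, 117.7]
ee_rot: [82.8, 89.9, -4.9]
force: [0.5, 0.3, -5.3]
gripper_width: 13.7
```

```bash
python3 - <<'E'
from kin import *
p,r,s=cur();print(p,s['force'],s['gripper_width'],s['time_s'])
E
```

```text
[ 612.22438006 -244.62709243  117.73215072] [ 0.50842522  0.31801566 -5.27469258] 13.697770770638678 15.75
```

Call:
arm_command --slide '[[0.1,0,0],[0.2,0,0],[0.3,0,0],[0.4,0,0],[0.45,0,0],[0.5,0,0],[0.5,0,0]]' --turn '[[0,0,0],[0,0,0],[0,0,0],[0,0,0],[0,0,0],[0,0,0],[0,0,0]]' --grip '[255,255,255,255,255,255,255]'

```text
time_s: 16.33
ee_pos: [611.7, -244.5, 113.6]
ee_rot: [90.4, 89.9, 2.8]
force: [-2.0, -0.8, 5.7]
gripper_width: 13.9
```

```bash
python3 - <<'E'
from kin import *
p,r,s=cur();print(p,s['force'],s['torque'],s['gripper_width'],s['time_s'])
E
```

```text
[ 611.73016839 -244.54102699  113.57252555] [-2.00004272 -0.75862914  5.74129839] [0.14573242 0.51004518 0.02054496] 13.894014106948715 16.3333
```

Contact: the vertical force went from -5 to +6 N at the expected height. I'll release and back off upward.

Call:
arm_command --slide '[[0,0,0],[0,0,0],[0,0,0],[0,0,0],[0,0,0],[0,0,0],[0,0,0],[0,0,0]]' --turn '[[0,0,0],[0,0,0],[0,0,0],[0,0,0],[0,0,0],[0,0,0],[0,0,0],[0,0,0]]' --grip '[220,180,140,110,100,100,100,100]'

```text
time_s: 17.0
ee_pos: [611.7, -244.4, 111.6]
ee_rot: [-171.3, 90.0, 101.1]
force: [-0.3, -0.1, 0.5]
gripper_width: 54.7
```

```bash
python3 - <<'E'
from kin import *
p,r,s=cur();print(p,s['force'],s['gripper_width'],s['time_s'])
E
```

```text
[ 611.69530675 -244.42941839  111.64198894] [-0.28632264 -0.07303117  0.46608969] 54.7063027354566 17.0
```

Call:
arm_command --slide '[[-1,0,0],[-3,0,0],[-6,0,0],[-9,0,0],[-12,0,0],[-15,0,0],[-18,0,0],[-18,-4,0],[-18,-8,0],[-18,-12,0],[-18,-16,0],[-18,-18,0],[-18,-18,0]]' --turn '[[0,0,0],[0,0,0],[0,0,0],[0,0,0],[0,0,0],[0,0,0],[0,0,0],[0,0,0],[0,0,0],[0,0,0],[0,0,0],[0,0,0],[0,0,0]]' --grip '[100,100,100,100,100,100,100,100,100,100,100,100,100]'

```text
time_s: 18.08
ee_pos: [427.9, -251.8, 293.5]
ee_rot: [-34.9, 90.0, -122.6]
force: [-0.2, 0.9, 0.4]
gripper_width: 55.1
```

```bash
python3 - <<'E'
from kin import *
p,r,s=cur();print(p,s['force'],s['gripper_width'],s['time_s'])
for n in ["scene","top"]:
    im,d=env.grab_frame(n)
    cv2.imwrite(f"pics/{n}5.png",cv2.resize(im[80:280,150:350] if n=="scene" else im[130:300,250:450],None,fx=3,fy=3)[:,:,::-1])
    W=cloud(n,d);hsv=cv2.cvtColor(im,cv2.COLOR_RGB2HSV)
    m=(hsv[...,0]>95)&(hsv[...,0]<130)&(hsv[...,1]>120)&(W[...,2]>50)&(W[...,2]<90)&(np.abs(W[...,0]-611)<100)&(np.abs(W[...,1]+243)<110)
    q=W[m];A=np.c_[q[:,:2]-[611,-243],np.ones(len(q))];c=np.linalg.lstsq(A,q[:,2],rcond=None)[0];print(n,m.sum(),np.median(q[:,2]),c)
    h=W[(np.abs(W[...,2]-132)<6)&(np.abs(W[...,0]-611)<30)&(np.abs(W[...,1]+243)<90)]
    if len(h)>10: print('handle',len(h),cv2.minAreaRect(h[:,:2].astype(np.float32)))
    for l in ["reagent_bottle","amber_jar","kit_carton"]: print(l,[(x['p'],x['point']) for x in env.search_frame(n,l)[:1]])
E
```

```text
[ 427.8925779  -251.762693    293.50832472] [-0.22175739  0.88404606  0.44959518] 55.08330422881253 18.0833
scene 989 74.63243557453097 [ 5.13728271e-03 -4.57905178e-03  7.49344900e+01]
handle 149 ((612.3197631835938, -242.55551147460938), (15.793417930603027, 137.00958251953125), 2.1684470176696777)
reagent_bottle [(0.65, [746.5, 12.1, 79.8])]
amber_jar [(0.72, [592.6, -428.8, 58.2])]
kit_carton [(0.6, [545.6, 468.2, 68.8])]
top 1598 73.90355854338134 [5.42184778e-03 4.59472975e-03 7.41363848e+01]
handle 227 ((611.1993408203125, -243.17831420898438), (14.28605842590332, 132.85260009765625), 2.239877939224243)
reagent_bottle [(0.93, [725.0, -2.0, 92.9])]
amber_jar []
kit_carton [(0.88, [534.5, 458.6, 71.5])]
```

View pics/scene5.png

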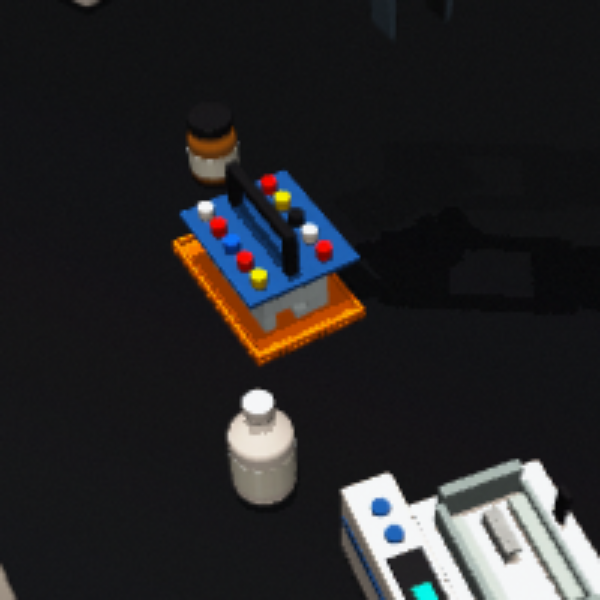

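View pics/top5.png

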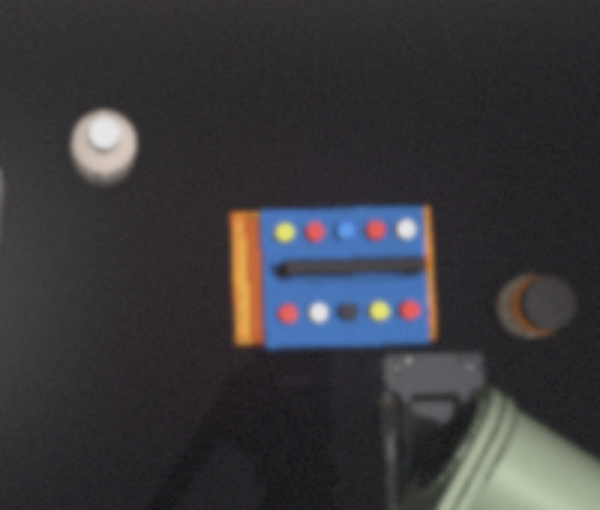

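The block stands flat in the tray. The lip top is at z 74 (6 + 68), and the handle centre is at about (611.5,-243), against a tray centre of (611,-243.5). Handing in.

```bash
python3 - <<'E'
from h import *
print(env.job_done())
E
```

```text
the job is handed in; nothing more can be done
None
```

The block is out of the incubator and standing flat in the middle of the orange tray. I handed the job in at about 18.5 s of the 64 s; no verdict is reported.

- **Latch:** I spotted the tab with the wrist camera at dock y ≈ -30 instead of sweeping for it by touch. Touch confirmed it there, with about 9 N of contact. I pressed until the block popped up, and the top plate rose from z ≈ 98 to 114 mm.
- **Lift and carry:** I gripped the handle at 50 N (13.5 mm opening), lifted straight up and carried the block in a path that kept clear of the bottle. The tilt measured in the camera depth images was about 0.01 rad.
- **Placing:** I lowered it until it touched the tray floor, then released it and moved the arm away.

**Last checks:**
- **Position:** the block is within about 2 mm of the tray centre, and its yaw matches the tray's to well under 1°.
- **Flatness:** the top plate is at z ≈ 74 mm, against 74 mm expected on the tray floor. Its measured tilt is under 0.01 rad.
- **Bottle and carton:** both are within about 6 mm of their first detections, which is detector noise.
- **Jar:** the last top-camera search missed it. The scene camera found it within 3 mm of where it started, and it stands upright in both pictures.

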